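# Lay out the smear tray

### The arm

A 6-joint arm with a two-finger parallel gripper is mounted at the origin on a cart in front of the work surface, level with it; the furniture and walls round the work are solid. World frame = base frame: x ahead of the robot, y to its left, z up, the work surface at z = 0. Lengths are in mm, angles in rad, forces in N, time in s.
With the tool pointing down it reaches from about 275 to 750 mm from the base axis. Payload 10.2 kg.
Tool frame: the origin (TCP) lies between the finger pads; the fingertips stand 8 mm ahead of it and the grasp point (between the pads) lies 11 mm behind it; z points along the fingers, x is the direction in which the jaws open and shut, and the axes are right-handed (so a half turn about z gives the same grasp; the last joint's range is limited). The gripper opens to 85 mm and grips with 20 to 120 N. Pads are 22 mm wide; open, the fingers measure 114 mm over their backs; the gripper's body (76 mm by 85 mm) begins 54 mm behind the grasp point. The pads swing forward as they close: fully open they stand 13 mm farther back than shut.
Start: joints at [-1.562, 0.313, 1.498, -0, 1.331, -0.223], TCP at [120.594, -510.968, 218.994] pointing down, gripper open.
Joint ranges: [-2.94, 2.94], [-0.97, 2.17], [0.19, 2.56], [-1.23, 4.37], [0.02, 3.11], [-2.88, 2.88]. Speed limits (rad/s): [2.39, 2.39, 3.01, 3.14, 3.14, 3.14].

### API

Orientations are given as a unit quaternion [w, x, y, z].
In Python, from rig import sense, eyes, ctrl gives the robot as it stands.
- The arm moves only by the tool move_arm, never from a script. Its argument "rows" is a list that holds one entry, the list of rows, each a list of 5 numbers: the shift along the tool's x, y, z in mm, then the turn about the tool's z in units of 6 degrees (1.0 is 6 degrees), then the gripper command: -1 is shut, 1 is fully open, values between are in proportion. In form: [[[dx, dy, dz, roll, jaw], ...]]. A call has 1 to 12 rows; each row is the pose to reach, as a shift and turn from the pose measured when the call began, along the tool's axes at that moment; what a row does not reach only later rows make up. A row lasts 1/8 s, in which the tool goes at most 62.5 mm and 10.7 degrees, less where a joint would pass 70% of its speed; a pose out of reach is approached as far as the arm can. A call with a gripper value outside its range is refused whole. The fingers move at their own pace and stop on an object; "squeeze" is the grip in N (left out, the last holds). Time passes only in rows, so rows that repeat a pose let the fingers close. It gives the time, the measured TCP pose, the force and the opening at its end, in the units of the state.
- sense(): the state, without advancing time (a new reading comes with each control period).
- eyes.capture(name): name is "side" or "top" or "wrist"; returns a dict with "color" (480x640x3 uint8, blue, green, red), "vertical_fov" (degrees; the focal length in pixels is half the picture's height over the tangent of half this angle, whatever the lens; pixels are square), "cx", "cy" (the principal point, pixels), "xyz" and "attitude" of the camera in the world. Camera axes: x right, y down, z forward; pixel columns grow to the right and rows downward; lengths in mm; the calibration is good to about 2 mm. A picture is of the moment at which its call begins. There is no depth.
- ctrl.finish_job(): hands the job in, once; it reports no verdict.
The state is a dict: "time_s": time; "joints": joint angles; "dq": joint speeds; "tau": joint torques, N m; "eef_pos": TCP position; "ee_rot": TCP orientation; "force": force on the tool from outside, world axes, zero at the start; "wrist_torque": the same for the moment, N m; "grip_width": opening from 0.0 (shut) to 1.0 (fully open).
Only numpy, scipy, OpenCV 4.12 (cv2) and the standard library are available. Lean on these libraries where they do the work, as an engineer would, in place of code of your own. Each camera call takes 0.05 s, during which the arm holds its last target. There are 200 camera calls.

### The job

Lay out the steel instrument tray for the next blood-smear session: put the brown stain bottle, the small oil bottle, the sample tube, the packet of slides and the little coverslip box each into the tray insert whose pocket has its outline and size, right way up and seated fully down on the pocket floor. Keep both bottles upright all the way, and set every thing down instead of dropping it.

Things in the scene. Friction and masses are not known exactly. Their poses are not given: they have to be found in the camera images.
- stain_bottle: Brown glass stain bottle with a black screw cap, standing; round body 47 mm in diameter and 78 mm high, narrower neck and cap above to 116 mm; 0.11 to 0.22 kg. Origin: centre of its underside; z up. Grasp round the body. Belongs in the large round pocket.
- oil_bottle: Small clear glass oil bottle with a black cap, standing; round body 25 mm in diameter and 43 mm high, cap above to 66 mm; 0.03 to 0.06 kg. Origin: centre of its underside; z up. Grasp round the body. (The amber vial with a white cap nearby is not part of the job.) Belongs in the small round pocket.
- slide_packet: Flat packet of microscope slides, white with a blue-green top, 28 mm (its x) by 78 mm (its y) by 22 mm high, lying; 0.08 to 0.15 kg. Origin: centre of its underside; z up. Grasp across the 28 mm. Belongs in the oblong pocket.
- coverslip_box: Tiny square white box of coverslips, 26 x 26 x 18 mm high, sides along its x and y; 0.03 kg. Origin: centre of its underside; z up. Belongs in the square pocket.
- sample_tube: Capped sample tube with a purple cap, lying on its side; 18 mm thick and 18 mm high, 114 mm long along its y; it does not roll; 0.02 kg. Origin: on its underside, midway along; z up. Grasp across the 18 mm, near the middle. Belongs in the long slot, either way round.
- insert_large_round: Grey plastic insert, 140 (x) x 70 (y) x 12 mm, fixed in a steel tray beside the other four (72 mm pitch along y, order varies, tops level). Origin: centre of its underside, 3 mm above the bench; z up. Pocket in its middle, open above, 8 mm deep, dark floor 4 mm above the origin, 3 mm bevel round the mouth: round, 55 mm across.
- insert_small_round: Grey plastic insert, 140 (x) x 70 (y) x 12 mm, fixed in a steel tray beside the other four (72 mm pitch along y, order varies, tops level). Origin: centre of its underside, 3 mm above the bench; z up. Pocket in its middle, open above, 8 mm deep, dark floor 4 mm above the origin, 3 mm bevel round the mouth: round, 33 mm across.
- insert_square: Grey plastic insert, 140 (x) x 70 (y) x 12 mm, fixed in a steel tray beside the other four (72 mm pitch along y, order varies, tops level). Origin: centre of its underside, 3 mm above the bench; z up. Pocket in its middle, open above, 8 mm deep, dark floor 4 mm above the origin, 3 mm bevel round the mouth: square, 34 x 34 mm, along x and y.
- insert_oblong: Grey plastic insert, 140 (x) x 70 (y) x 12 mm, fixed in a steel tray beside the other four (72 mm pitch along y, order varies, tops level). Origin: centre of its underside, 3 mm above the bench; z up. Pocket in its middle, open above, 8 mm deep, dark floor 4 mm above the origin, 3 mm bevel round the mouth: oblong, 86 mm (x) by 36 mm (y).
- insert_long_slot: Grey plastic insert, 140 (x) x 70 (y) x 12 mm, fixed in a steel tray beside the other four (72 mm pitch along y, order varies, tops level). Origin: centre of its underside, 3 mm above the bench; z up. Pocket in its middle, open above, 8 mm deep, dark floor 4 mm above the origin, 3 mm bevel round the mouth: narrow slot, 122 mm (x) by 25 mm (y).

How it is judged:
By the outcome, as a careful person would: the job done as asked, in the order asked, and still so for the second after the job is handed in, with the robot touching nothing.
It also fails if it takes over 125 s, if anything falls off the work surface, if the arm or the gripper's body presses on something with over 40 N, if the wrist force passes 120 N, or if a joint passes its speed limit or range.

## Working session

There is one attempt and no reset: what is moved stays moved. The work goes in short steps, Python scripts to look and compute and a tool call to move; the robot and the scene stay as the last step left them, time stands still between calls to the robot, and variables do not carry over. Pictures are saved under pics/ and viewed, about 12 in all and at most 16, crops included, and the job is handed in when it is done.

Besides the shell and the picture viewer there is one more tool, called after ">>>" as name(argument=value, ...), one argument or row to a line, values as JSON. move_arm: Moves the arm, as the interface text tells. Its arguments: {"type":"object","properties":{"rows":{"type":"array","items":{"type":"array","items":{"type":"array","items":{"type":"number"}}}},"squeeze":{"type":"number"}},"required":["rows"]}

```bash
mkdir -p pics; ls
cat > h.py <<'E'
import numpy as np,cv2
from scipy.spatial.transform import Rotation as R
from rig import sense,eyes,ctrl
def rot(q): return R.from_quat([q[1],q[2],q[3],q[0]]).as_matrix()
def cam(c):
    f=240/np.tan(np.radians(c['vertical_fov'])/2); return f
def ray(c,u,v,z):
    f=cam(c); A=np.array(c['attitude']); M=rot(A) if A.size==4 else A
    d=M@np.array([(u-c['cx'])/f,(v-c['cy'])/f,1]); p=np.array(c['xyz'])
    return p+d*(z-p[2])/d[2]
def proj(c,P):
    A=np.array(c['attitude']); M=rot(A) if A.size==4 else A
    q=M.T@(np.array(P)-np.array(c['xyz'])); f=cam(c); return q[0]/q[2]*f+c['cx'],q[1]/q[2]*f+c['cy']
def grab(n,fn):
    import pickle
    c=eyes.capture(n); cv2.imwrite(f'pics/{fn}.png',c['color']); pickle.dump(c,open(f'pics/{fn}.pkl','wb')); return c
def load(fn):
    import pickle; return pickle.load(open(f'pics/{fn}.pkl','rb'))
def to_tool(target,s=None):
    s=s or sense(); return rot(s['ee_rot']).T@(np.array(target)-np.array(s['eef_pos']))
E
python3 - <<'E'
from h import *
print(sense())
for n in ['top','side','wrist']:
    c=grab(n,n+'0'); print(n,{k:v for k,v in c.items() if k!='color'})
E
```

```text
pics
{'time_s': 0.0, 'joints': array([-1.56241546e+00,  3.13421715e-01,  1.49847961e+00,  1.36428393e-05,
        1.33103077e+00, -2.23409778e-01]), 'dq': array([ 0.00015199,  0.00155158,  0.00141355, -0.00118352,  0.00048334,
       -0.00020943]), 'tau': array([-1.17321291e-03, -4.12266076e+01, -2.59742707e+01, -2.53103326e-04,
        4.09654036e-03, -1.47495217e-05]), 'eef_pos': array([ 120.58749424, -510.65848286,  218.43356696]), 'ee_rot': array([-5.25802115e-04,  7.84129115e-01, -6.20597359e-01, -4.14852769e-04]), 'force': array([ 0.33063231, -0.40144355, -0.05541125]), 'wrist_torque': array([-0.03101015,  0.04576133,  0.01499601]), 'grip_width': 0.9970584885323612}
top {'vertical_fov': 45.80762301799936, 'cx': 317.17726658221943, 'cy': 239.4791721266121, 'xyz': array([ 472.95482212,   23.7412283 , 1380.48728224]), 'attitude': array([ 0.02771236, -0.69869186,  0.71477968, -0.01231772])}
side {'vertical_fov': 44.50619958607425, 'cx': 320.16467690349657, 'cy': 242.39815127955347, 'xyz': array([451.99560682, 935.00155025, 693.17108484]), 'attitude': array([ 0.02293702, -0.04630755,  0.88672572, -0.45939852])}
wrist {'vertical_fov': 60.91862776646123, 'cx': 315.80304339739473, 'cy': 230.0549344171207, 'xyz': array([ 198.87833446, -491.7085697 ,  373.36915719]), 'attitude': array([ 0.12464206,  0.77428872, -0.61231129, -0.10008106])}
```

View pics/top0.png

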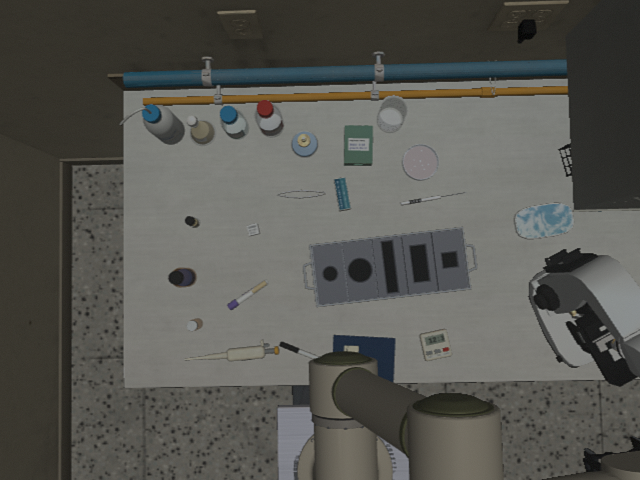

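View pics/side0.png

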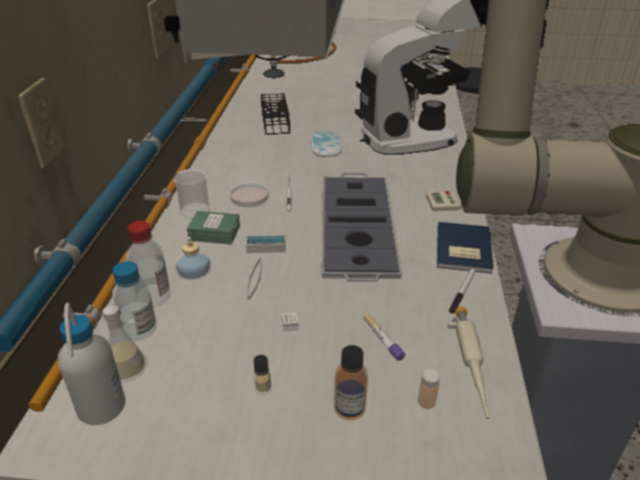

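The top view (up = +x, left = +y) shows the stain bottle at (181,277), the oil bottle at (191,221), the tube at (247,295), the packet at (342,194) and the coverslip box at (253,229). The inserts are small round (330,273), large round (360,270), slot (391,266), oblong (420,263) and square (450,260).

Run:
```python
from h import *
im=load('top0')['color']
a=cv2.resize(im[170:345,150:350],None,fx=4,fy=4,interpolation=cv2.INTER_CUBIC)[:600]
cv2.imwrite('pics/cA.png',cv2.resize(im[175:325,160:360],None,fx=4,fy=4,interpolation=cv2.INTER_CUBIC))
cv2.imwrite('pics/cB.png',cv2.resize(im[165:315,300:500],None,fx=4,fy=4,interpolation=cv2.INTER_CUBIC))
```

```text
(no output)
```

View pics/cA.png

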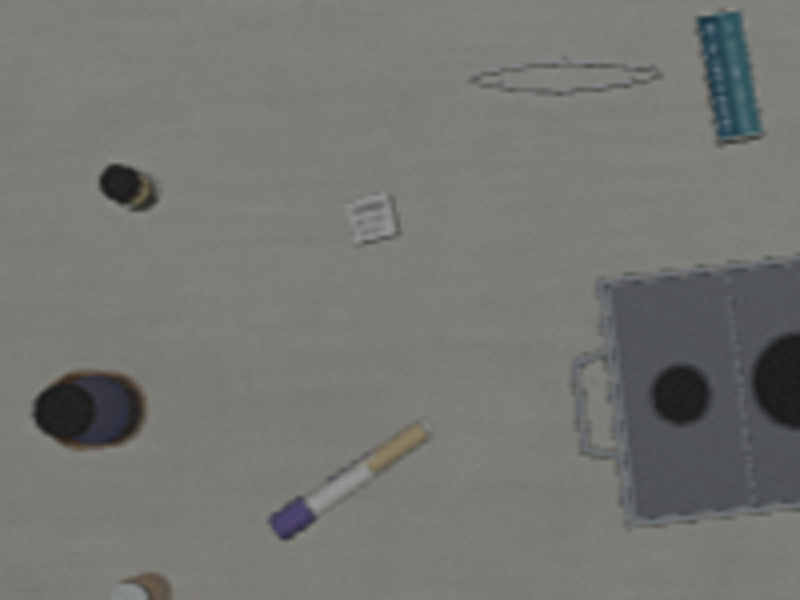

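View pics/cB.png

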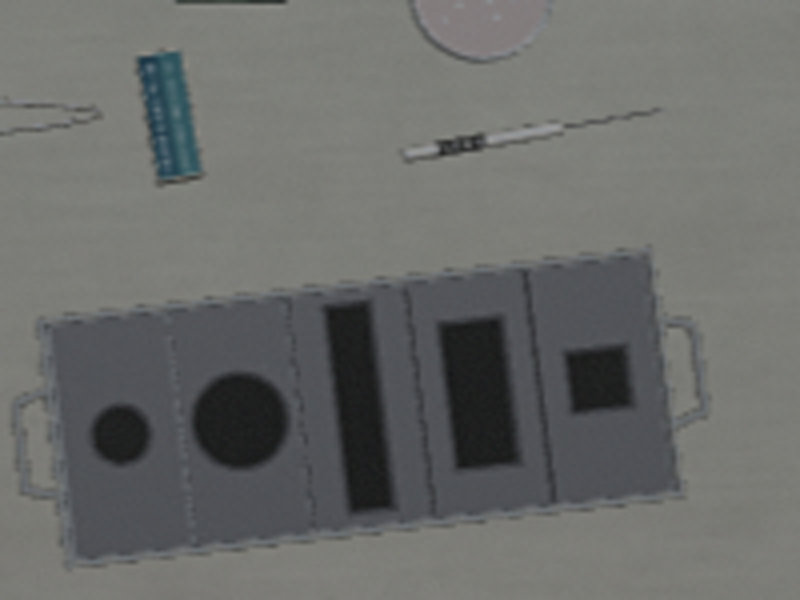

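Run:
```python
from h import *
c=load('top0'); im=c['color']
A=lambda x,y,z: ray(c,(x+.5)/4-.5+160,(y+.5)/4-.5+175,z)
print('stain',A(65,410,116), 'oil',A(121,184,66)); print('oil base chk',A(143,196,10))
print('box',A(372,218,18))
e=A(395,194,18)-A(348,206,18); print('box edge',np.degrees(np.arctan2(e[1],e[0])))
a,b=A(281,528,9),A(426,431,9); print('tube',(a+b)/2,np.linalg.norm(a-b),np.degrees(np.arctan2(*(b-a)[1::-1])))
p=[A(x,y,22) for x,y in[(698,16),(740,11),(762,138),(718,142)]]
d=(p[0]+p[1]-p[2]-p[3])/2;print('packet',sum(p)/4,np.linalg.norm(d),np.degrees(np.arctan2(d[1],d[0])))
g=im.max(2)[225:305,308:472]; m=(g<58).astype(np.uint8)
n,l,s,ce=cv2.connectedComponentsWithStats(m)
P=[]
for i in range(1,n):
    if s[i,4]>80:
        q=ray(c,*(ce[i]+[308,225]),11); P.append(q); 
        r=cv2.minAreaRect(np.argwhere(l==i)[:,::-1].astype(np.float32)); print(s[i,4],q.round(1),r)
P=np.array(P)[:,:2]; P=P[P[:,1].argsort()]
u,sv,v=np.linalg.svd(P-P.mean(0)); print(P.mean(0),v[0],np.degrees(np.arctan2(v[0][1],v[0][0])),np.diff(P@v[0]))
print(to_tool([0,0,0]), R.from_matrix(rot(sense()['ee_rot'])).as_matrix().round(3))
```

```text
stain [468.11171301 368.0484945  116.        ] oil [598.81945549 347.74091054  66.        ]
oil base chk [596.53332993 348.16664714  10.        ]
box [579.17232292 207.67972669  18.        ]
box edge -77.01888969511857
tube [422.05629069 222.54175867   9.        ] 105.00633992672188 -57.51075020424691
packet [658.9166833   -9.62617589  22.        ] 77.54870166727929 7.952098598759816
581 [ 482.2 -119.3   11. ] ((81.34385681152344, 41.19873809814453), (51.86788558959961, 11.27907943725586), 83.1572265625)
575 [ 488.7 -191.1   11. ] ((111.25385284423828, 38.03076934814453), (36.34217834472656, 15.876444816589355), 82.87498474121094)
226 [ 495.7 -262.7   11. ] ((141.1769256591797, 34.41539001464844), (14.760132789611816, 15.13223648071289), 82.87498474121094)
443 [475.7 -47.5  11. ] ((51.75000762939453, 44.75), (23.33452033996582, 22.62741470336914), 45.0)
161 [468.7  24.3  11. ] ((21.5, 48.5), (13.0, 13.0), 90.0)
[ 482.18884505 -119.26405829] [-0.09304414  0.99566198] 95.33875855986895 [71.96272897 72.08947321 72.08091107 72.19560169]
[-5.24595581e+02  8.32704031e-02  2.19072317e+02] [[ 0.23  -0.973 -0.   ]
 [-0.973 -0.23   0.001]
 [-0.001 -0.    -1.   ]]
```

```bash
cat > go.py <<'E'
# usage: go.py x,y,z[,yawdeg] ...  -> tool shifts & roll units from the present pose
import sys; from h import *
s=sense(); M=rot(s['ee_rot']); y0=np.degrees(np.arctan2(M[1,0],M[0,0]))
print('t%.2f'%s['time_s'],np.round(s['eef_pos'],1),'yaw %.1f'%y0,'F',np.round(s['force'],1),'w %.2f'%s['grip_width'],'j1,j6',np.round(s['joints'][[0,5]],2))
for a in sys.argv[1:]:
    v=[float(x) for x in a.split(',')]; d=to_tool(v[:3],s)
    r=-((v[3]-y0+180)%360-180)/6 if len(v)>3 else 0
    print(np.round(d,1).tolist(),'roll %.2f'%r)
E
python3 go.py 180,-300,230 400,0,230,5.3 468,368,230,5.3
```

```text
t0.15 [ 120.6 -510.8  218.6] yaw -76.7 F [-0.  -0.7 -0.9] w 1.00 j1,j6 [-1.56 -0.22]
[-191.5, -106.2, -11.2] roll 0.00
[-432.9, -389.3, -10.9] roll -13.67
[-775.5, -540.0, -10.6] roll -13.67
```

>>> move_arm(
  rows=[
    [[-48, -27, -3, 0, 1], [-96, -53, -6, 0, 1], [-144, -80, -9, 0, 1], [-192, -106, -11, -1.5, 1], [-226, -146, -11, -3, 1], [-260, -187, -11, -4.5, 1], [-295, -227, -11, -6, 1], [-329, -268, -11, -7.5, 1], [-364, -308, -11, -9, 1], [-398, -349, -11, -10.5, 1], [-433, -389, -11, -12, 1], [-433, -389, -11, -13.67, 1]],
  ],
)

```text
time_s: 1.65
eef_pos: [400.5, 2.7, 229.7]
ee_rot: [-0.001, 0.999, 0.052, -0.0]
force: [-0.5, -1.1, 0.8]
grip_width: 0.997
```

```bash
python3 go.py 468,330,220,5.3 468,368,200,5.3
```

```text
t1.65 [400.5   2.7 229.7] yaw 5.9 F [-0.5 -1.1  0.8] w 1.00 j1,j6 [-0.29 -0.39]
[100.9, -318.6, 10.1] roll 0.10
[104.9, -356.3, 30.2] roll 0.10
```

>>> move_arm(
  rows=[
    [[17, -50, 5, 0, 1], [34, -100, 5, 0, 1], [50, -150, 5, 0.1, 1], [67, -200, 5, 0.1, 1], [84, -250, 5, 0.1, 1], [101, -300, 5, 0.1, 1], [104, -348, 5, 0.1, 1], [104, -348, 5, 0.1, 1]],
  ],
)

```text
time_s: 2.65
eef_pos: [467.2, 361.9, 224.2]
ee_rot: [-0.001, 0.999, 0.048, -0.001]
force: [0.1, -1.2, 0.2]
grip_width: 0.995
```

```bash
python3 - <<'E'
from h import *
c=grab('wrist','w1'); print(c['xyz'])
for P in [(468,368,116),(468,368,78),(468,368,0),(599,348,66),(422,222.5,9),(579,207.7,18)]: print(P,np.round(proj(c,P)))
E
python3 go.py 468,368,54,5.3
```

```text
[459.0152672  443.01003478 379.18826758]
(468, 368, 116) [319. 214.]
(468, 368, 78) [319. 200.]
(468, 368, 0) [319. 180.]
(599, 348, 66) [477. 236.]
(422, 222.5, 9) [260. 317.]
(579, 207.7, 18) [411. 347.]
t2.70 [467.5 360.4 224.4] yaw 5.4 F [ 0.1 -0.4  0.5] w 1.00 j1,j6 [0.46 0.36]
[1.5, -7.4, 170.5] roll 0.02
```

View pics/w1.png

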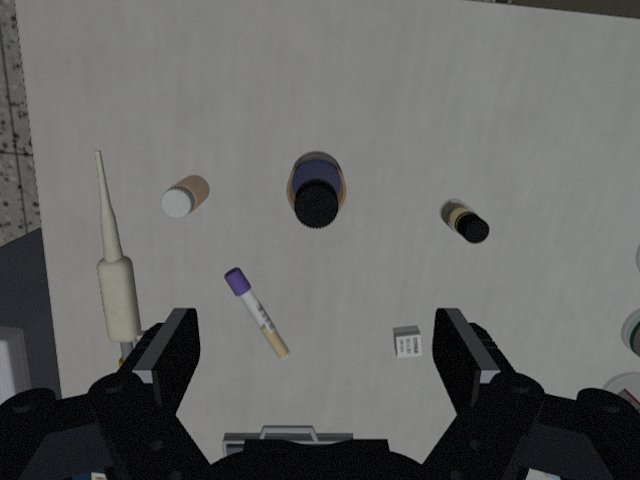

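Run:
```python
from h import *
c=load('top0')
A=lambda x,y,z: ray(c,(x+.5)/4-.5+160,(y+.5)/4-.5+175,z).round(1)
w=load('w1'); W=lambda u,v,z: ray(w,u,v,z).round(1)
print('stain top',A(65,410,116),A(103.4,410,0),'wrist',W(316,205,116))
print('oil',A(121,184,66),'wrist',W(473,229,66),W(461,217,43))
print('box',A(372,218,18),'wrist',W(409,346,18))
print('tube',W(234,271,16),W(285,355,14), W(233,279,9)) 
d=grab('wrist','w2'); print(d['xyz'],w['xyz'],sense()['eef_pos'])
```

```text
stain top [468.1 368.  116. ] [467.2 376.1   0. ] wrist [465.2 374.1 116. ]
oil [598.8 347.7  66. ] wrist [594.4 353.5  66. ] [591.7 356.6  43. ]
box [579.2 207.7  18. ] wrist [577.1 209.   18. ]
tube [394.9 274.5  16. ] [451.  182.8  14. ] [392.9 262.5   9. ]
[459.46865936 441.49562168 379.37508898] [459.0152672  443.01003478 379.18826758] [467.8245622  359.38105793 224.73286911]
```

>>> move_arm(
  rows=[
    [[-1, -11, 20, 0, 1], [-2, -12, 40, 0, 1], [-2, -12, 40, 0, 1], [-2, -12, 40, 0, 1]],
  ],
)

```text
time_s: 3.25
eef_pos: [465.2, 370.6, 185.9]
ee_rot: [-0.001, 0.999, 0.046, -0.0]
force: [0.4, 0.2, 1.0]
grip_width: 0.997
```

```bash
python3 go.py
python3 - <<'E'
from h import *
c=grab('wrist','w3'); im=c['color']; print(sense()['eef_pos'],c['xyz'])
for P in [(466,372,116),(466,372,78),(466,372,0)]: print(P,np.round(proj(c,P)))
cv2.imwrite('pics/w3c.png',cv2.resize(im[60:300,200:440],None,fx=2.5,fy=2.5,interpolation=cv2.INTER_CUBIC))
E
```

```text
t3.25 [465.2 370.6 185.9] yaw 5.3 F [0.4 0.2 1. ] w 1.00 j1,j6 [0.48 0.38]
[465.26810005 370.76983438 185.96556838] [457.14735964 451.69033242 340.84299675]
(466, 372, 116) [318. 240.]
(466, 372, 78) [318. 221.]
(466, 372, 0) [318. 194.]
```

View pics/w3c.png

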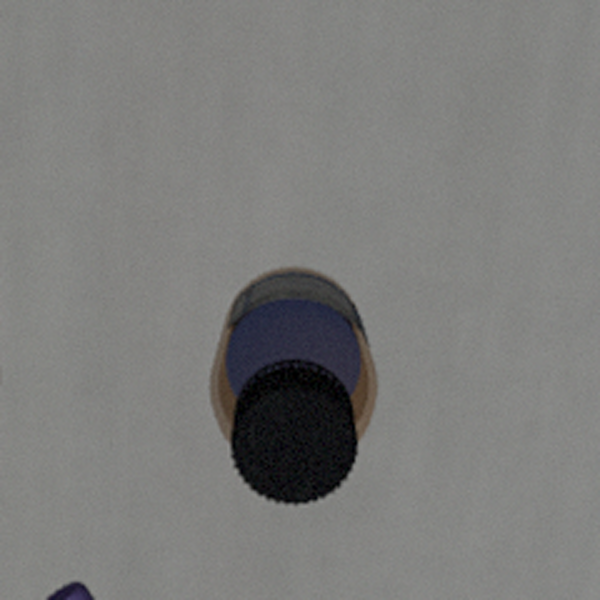

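>>> move_arm(
  rows=[
    [[0.7, -2.8, 30, 0, 1], [0.7, -2.8, 60, 0, 1], [0.7, -2.8, 90, 0, 1], [0.7, -2.8, 115, 0, 1], [0.7, -2.8, 126, 0, 1], [0.7, -2.8, 132, 0, 1], [0.7, -2.8, 132, 0, 1], [0.7, -2.8, 132, 0, -1], [0.7, -2.8, 132, 0, -1], [0.7, -2.8, 132, 0, -1], [0.7, -2.8, 132, 0, -1], [0.7, -2.8, 132, 0, -1]],
  ],
  squeeze=40,
)

```text
time_s: 4.8
eef_pos: [466.0, 374.0, 54.8]
ee_rot: [-0.001, 0.999, 0.046, 0.001]
force: [-1.4, -1.5, 5.3]
grip_width: 0.53
```

```bash
python3 go.py 465.7,373.5,150,5.3 475.7,-47.5,150,5.3
```

```text
t4.80 [466.  374.   54.8] yaw 5.3 F [-1.4 -1.5  5.3] w 0.53 j1,j6 [0.48 0.39]
[-0.2, 0.3, -95.2] roll 0.00
[-29.3, 420.4, -96.1] roll 0.00
```

>>> move_arm(
  rows=[
    [[0, 0, -10, 0, -1], [0, 0, -30, 0, -1], [0, 0, -60, 0, -1], [0, 0, -90, 0, -1], [-1, 10, -100, 0, -1], [-3, 40, -100, 0, -1], [-6, 80, -100, 0, -1], [-9, 125, -100, 0, -1], [-12, 170, -100, 0, -1], [-15, 215, -100, 0, -1], [-18, 260, -100, 0, -1], [-21, 300, -100, 0, -1]],
  ],
)

```text
time_s: 6.3
eef_pos: [472.0, 71.2, 153.6]
ee_rot: [-0.001, 0.999, 0.046, 0.0]
force: [0.7, 0.0, -1.0]
grip_width: 0.528
```

```bash
python3 go.py 475.7,-47.5,150,5.3
```

```text
t6.30 [472.   71.2 153.6] yaw 5.3 F [ 0.7  0.  -1. ] w 0.53 j1,j6 [-0.1  -0.19]
[-7.2, 118.6, 3.4] roll -0.00
```

>>> move_arm(
  rows=[
    [[-3, 40, 3, 0, -1], [-5, 80, 3, 0, -1], [-6.5, 110, 3, 0, -1], [-7.2, 118.6, 10, 0, -1], [-7.2, 118.6, 30, 0, -1], [-7.2, 118.6, 55, 0, -1], [-7.2, 118.6, 62, 0, -1], [-7.2, 118.6, 62, 0, -1], [-7.2, 118.6, 62, 0, -1]],
  ],
)

```text
time_s: 7.42
eef_pos: [476.1, -47.4, 92.1]
ee_rot: [-0.001, 0.999, 0.046, 0.001]
force: [-0.2, -0.1, -1.9]
grip_width: 0.532
```

```bash
python3 go.py 475.7,-47.5,61.5,5.3
python3 - <<'E'
from h import *
c=grab('wrist','w4'); d=grab('side','s4')
f=np.hstack([cv2.resize(c['color'][100:400,170:470],(400,400)),cv2.resize(d['color'][160:300,290:430],(400,400),interpolation=cv2.INTER_CUBIC)]); cv2.imwrite('pics/p4.png',f)
# pocket centre as seen by wrist and side
print(proj(c,(475.7,-47.5,15)),proj(d,(475.7,-47.5,15)))
E
```

```text
t7.42 [476.1 -47.4  92.1] yaw 5.3 F [-0.2 -0.1 -1.9] w 0.53 j1,j6 [-0.35 -0.44]
[-0.5, 0.2, 30.6] roll -0.00
(np.float64(316.04761018397426), np.float64(238.11771599890903)) (np.float64(357.8452977998513), np.float64(236.95081626768055))
```

View pics/p4.png

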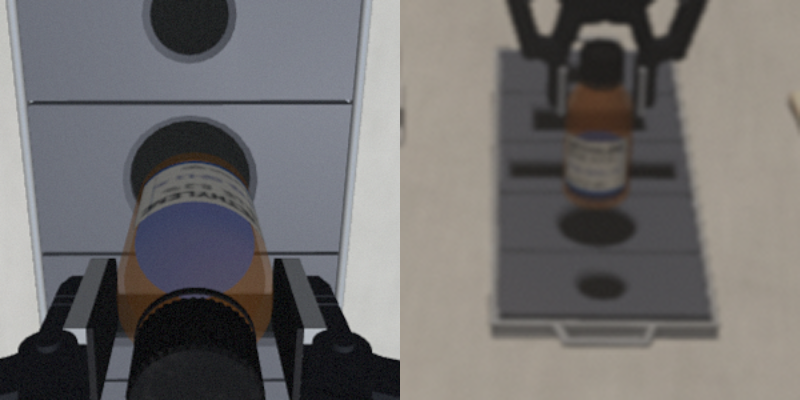

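Run:
```python
from h import *
c=load('w4')
f=lambda P:((np.array(proj(c,P))-[170,100])*4/3).round(1)
n=np.array([-.093,.9957]);m=np.array([.9957,.093])
L=np.array([475.7,-47.5]);S=np.array([468.7,24.3])
print('pocket top edge',f((*(L+30.5*n),15)),'seen (193,115)')
print('pocket l/r',f((*(L-30.5*m),15)),f((*(L+30.5*m),15)),'seen 125,256 @~175')
print('small l/r',f((*(S-19.5*m),15)),f((*(S+19.5*m),15)),f((*(S-19.5*n),15)),'seen 143,236 @15; bottom 61')
print('captop',f((476.1,-47.4,153)),'base far',f((*(np.array([476.1,-47.4])+23.5*n),37)),'seen 197.5; base far 153')
```

```text
pocket top edge [194.7 117.9] seen (193,115)
pocket l/r [127.2 184.2] [262.2 184.1] seen 125,256 @~175
small l/r [146.5  18.3] [241.5  18.3] [194.   66.4] seen 143,236 @15; bottom 61
captop [197.6 400.7] base far [195.8 146.8] seen 197.5; base far 153
```

>>> move_arm(
  rows=[
    [[-1.8, -3.8, 4, 0, -1], [-1.8, -3.8, 10, 0, -1], [-1.8, -3.8, 18, 0, -1], [-1.8, -3.8, 24, 0, -1], [-1.8, -3.8, 28, 0, -1], [-1.8, -3.8, 30, 0, -1], [-1.8, -3.8, 30.5, 0, -1], [-1.8, -3.8, 30.5, 0, -1]],
  ],
)

```text
time_s: 8.52
eef_pos: [474.0, -43.8, 61.9]
ee_rot: [-0.001, 0.999, 0.046, 0.001]
force: [-2.8, -0.9, 4.2]
grip_width: 0.527
```

```bash
python3 go.py 474,-43.8,61,5.3
python3 - <<'E'
from h import *
c=grab('wrist','w5'); d=grab('side','s5')
f=np.hstack([cv2.resize(c['color'][100:400,170:470],(400,400)),cv2.resize(d['color'][160:300,290:430],(400,400),interpolation=cv2.INTER_CUBIC)]); cv2.imwrite('pics/p5.png',f)
E
```

```text
t8.53 [474.  -43.8  61.9] yaw 5.3 F [-2.8 -0.9  4.2] w 0.53 j1,j6 [-0.34 -0.43]
[0.0, -0.0, 0.9] roll -0.00
```

View pics/p5.png

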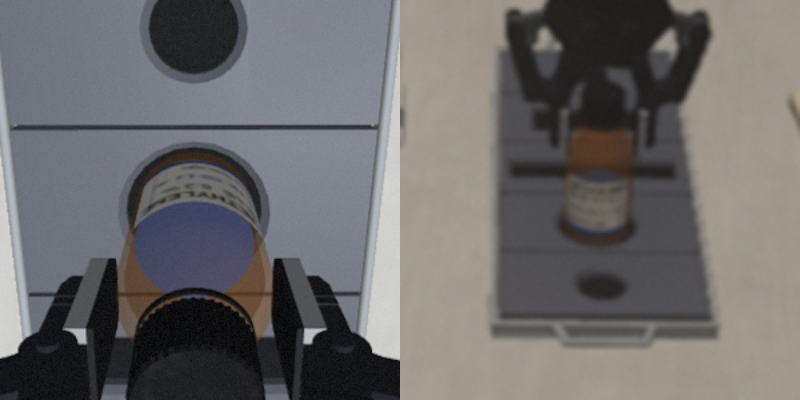

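>>> move_arm(
  rows=[
    [[0, 0, 0, 0, 0.3], [0, 0, 0, 0, 0.6], [0, 0, 0, 0, 1], [0, 0, 0, 0, 1], [0, 0, -15, 0, 1], [0, 0, -45, 0, 1], [0, 0, -80, 0, 1], [0, 0, -108, 0, 1], [0, 0, -108, 0, 1]],
  ],
)

```text
time_s: 9.75
eef_pos: [474.8, -44.2, 172.3]
ee_rot: [0.0, 0.999, 0.046, 0.003]
force: [-0.6, 0.6, -0.1]
grip_width: 0.998
```

```bash
python3 go.py 596,345,150,5.3
```

```text
t9.75 [474.8 -44.2 172.3] yaw 5.3 F [-0.6  0.6 -0.1] w 1.00 j1,j6 [-0.34 -0.43]
[156.5, -376.4, 23.0] roll 0.00
```

>>> move_arm(
  rows=[
    [[22, -54, 3, 0, 1], [45, -108, 6, 0, 1], [67, -161, 9, 0, 1], [89, -215, 12, 0, 1], [112, -269, 15, 0, 1], [134, -323, 18, 0, 1], [150, -360, 22, 0, 1], [156.5, -376.5, 23, 0, 1], [156.5, -376.5, 23, 0, 1], [156.5, -376.5, 23, 0, 1], [156.5, -376.5, 23, 0, 1]],
  ],
)

```text
time_s: 11.12
eef_pos: [596.0, 344.2, 150.3]
ee_rot: [0.0, 0.999, 0.046, 0.003]
force: [-0.8, -0.9, -1.1]
grip_width: 0.999
```

```bash
python3 go.py
python3 - <<'E'
from h import *
c=grab('wrist','w6'); im=c['color']
for P in [(596,350.5,66),(596,350.5,0)]: print(P,np.round(proj(c,P)))
d=eyes.capture('top'); cv2.imwrite('pics/p6.png',np.hstack([cv2.resize(im[60:300,200:440],(400,400),interpolation=cv2.INTER_CUBIC),cv2.resize(d['color'][220:310,310:400],(400,400),interpolation=cv2.INTER_CUBIC)]))
E
```

```text
t11.12 [596.  344.2 150.3] yaw 5.2 F [-0.8 -0.9 -1.1] w 1.00 j1,j6 [0.35 0.26]
(596, 350.5, 66) [317. 224.]
(596, 350.5, 0) [316. 198.]
```

View pics/p6.png

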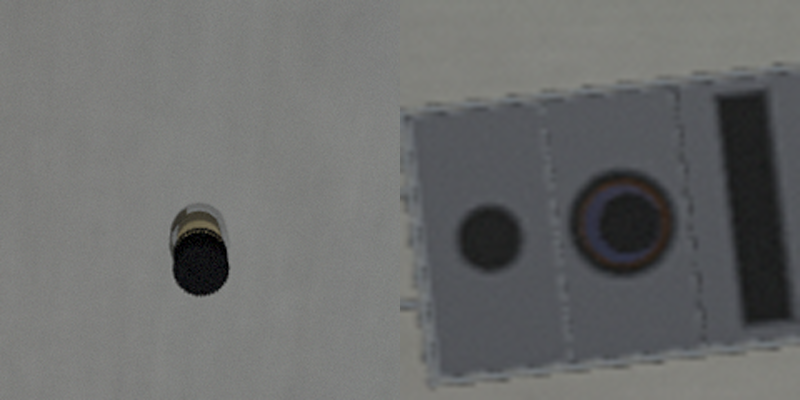

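```bash
python3 - <<'E'
from h import *
c=load('w6'); print(ray(c,320.6,218.4,66),ray(c,319.5,181.8,0)-[0,12.5,0],sense()['eef_pos'])
E
python3 go.py 597.5,353,20,5.3
```

```text
[597.85798591 354.32941054  66.        ] [597.25290986 350.92647907   0.        ] [596.05794429 344.42409412 150.34111335]
t11.22 [596.1 344.4 150.3] yaw 5.3 F [ 0.5 -0.1 -0.6] w 1.00 j1,j6 [0.36 0.26]
[1.4, -8.5, 130.3] roll -0.01
```

>>> move_arm(
  rows=[
    [[1.5, -7.6, 30, 0, 1], [1.5, -7.6, 65, 0, 1], [1.5, -7.6, 100, 0, 1], [1.5, -7.6, 120, 0, 1], [1.5, -7.6, 131, 0, 1], [1.5, -7.6, 131, 0, 1], [1.5, -7.6, 131, 0, -1], [1.5, -7.6, 131, 0, -1], [1.5, -7.6, 131, 0, -1], [1.5, -7.6, 131, 0, -1], [1.5, -7.6, 131, 0, -1], [1.5, -7.6, 131, 0, -1]],
  ],
  squeeze=25,
)

```text
time_s: 12.72
eef_pos: [597.9, 352.2, 19.8]
ee_rot: [0.0, 0.999, 0.046, 0.003]
force: [-1.0, 0.1, 4.5]
grip_width: 0.274
```

```bash
python3 go.py 597.5,352,110,5.3 466.9,26,110,5.3
```

```text
t12.72 [597.9 352.2  19.8] yaw 5.3 F [-1.   0.1  4.5] w 0.27 j1,j6 [0.36 0.27]
[0.2, 0.2, -90.2] roll -0.01
[-159.7, 312.9, -91.2] roll -0.01
```

>>> move_arm(
  rows=[
    [[0, 0, -15, 0, -1], [0, 0, -45, 0, -1], [-5, 10, -75, 0, -1], [-25, 50, -80, 0, -1], [-50, 98, -80, 0, -1], [-75, 147, -80, 0, -1], [-100, 196, -80, 0, -1], [-125, 245, -75, 0, -1], [-147, 290, -65, 0, -1], [-159.7, 313, -45, 0, -1], [-159.7, 313, -35, 0, -1], [-159.7, 313, -35, 0, -1]],
  ],
)

```text
time_s: 14.22
eef_pos: [467.5, 26.4, 53.9]
ee_rot: [-0.0, 0.999, 0.046, 0.003]
force: [0.0, 0.4, -1.0]
grip_width: 0.275
```

```bash
python3 go.py 466.9,26,27,5.3
python3 - <<'E'
from h import *
c=grab('wrist','w7'); s=sense()['eef_pos']
f=lambda P:((np.array(proj(c,P))-[200,140])*800/240).round(1)
n=np.array([-.093,.9957]);m=np.array([.9957,.093])
S=np.array([466.9,26.0])
print('pocket l/r',f((*(S-19.5*m),15)),f((*(S+19.5*m),15)),'far',f((*(S+19.5*n),15)))
zb=s[2]-19.8; print('base far',f((*(s[:2]+12.5*n),zb)),'captop',f((*s[:2],zb+66)),'base l/r',f((*(s[:2]-12.5*m),zb)),f((*(s[:2]+12.5*m),zb)))
cv2.imwrite('pics/p7.png',cv2.resize(c['color'][140:320,200:440],(800,600),interpolation=cv2.INTER_CUBIC))
E
```

```text
t14.22 [467.5  26.4  53.9] yaw 5.3 F [ 0.   0.4 -1. ] w 0.27 j1,j6 [-0.2  -0.29]
[-0.8, 0.3, 26.9] roll -0.01
pocket l/r [258.  410.6] [511.  409.8] far [384.4 289.9]
base far [392.  378.5] captop [399.2 759.9] base l/r [303.  461.6] [480.9 461. ]
```

View pics/p7.png

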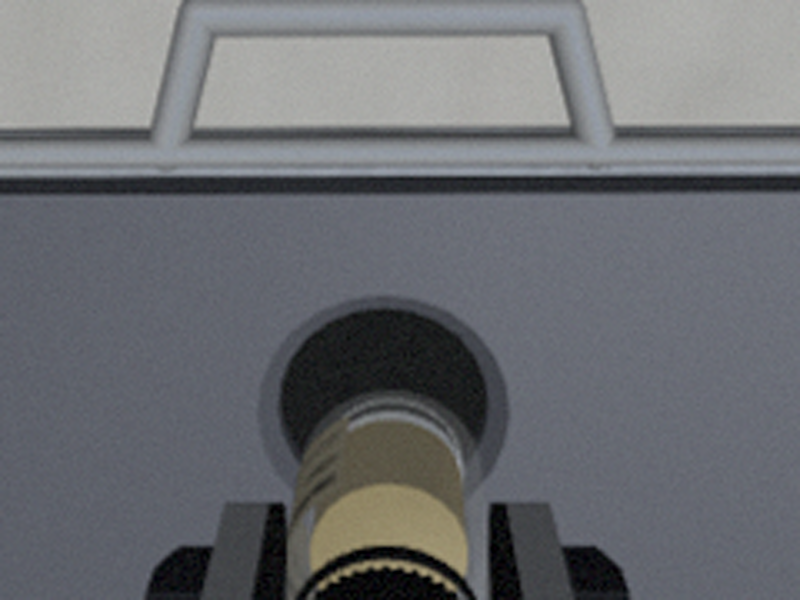

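>>> move_arm(
  rows=[
    [[-0.6, -0.3, 6, 0, -1], [-0.6, -0.3, 13, 0, -1], [-0.6, -0.3, 19, 0, -1], [-0.6, -0.3, 24, 0, -1], [-0.6, -0.3, 26.5, 0, -1], [-0.6, -0.3, 27.4, 0, -1], [-0.6, -0.3, 27.4, 0, -1]],
  ],
)

```text
time_s: 15.15
eef_pos: [467.5, 26.8, 26.9]
ee_rot: [0.0, 0.999, 0.046, 0.004]
force: [0.6, 0.9, -0.2]
grip_width: 0.276
```

```bash
python3 go.py
```

```text
t15.15 [467.5  26.8  26.9] yaw 5.3 F [ 0.6  0.9 -0.2] w 0.28 j1,j6 [-0.19 -0.29]
```

>>> move_arm(
  rows=[
    [[0, 0, 0.6, 0, -1], [0, 0, 1, 0, -1], [0, 0, 1, 0, -1]],
  ],
)

```text
time_s: 15.52
eef_pos: [467.8, 26.7, 26.6]
ee_rot: [0.0, 0.999, 0.046, 0.004]
force: [-2.0, -0.1, 7.7]
grip_width: 0.278
```

>>> move_arm(
  rows=[
    [[0, 0, 0.5, 0, 0], [0, 0, 0, 0, 0.5], [0, 0, 0, 0, 1], [0, 0, 0, 0, 1], [0, 0, -20, 0, 1], [0, 0, -50, 0, 1], [0, 0, -85, 0, 1], [0, 0, -105, 0, 1], [0, 0, -105, 0, 1]],
  ],
)

```text
time_s: 16.65
eef_pos: [467.5, 26.6, 132.6]
ee_rot: [0.001, 0.999, 0.046, 0.006]
force: [-0.6, 0.2, -0.3]
grip_width: 0.999
```

```bash
python3 go.py 421.5,226.5,140,31.7
```

```text
t16.65 [467.5  26.6 132.6] yaw 5.3 F [-0.6  0.2 -0.3] w 1.00 j1,j6 [-0.2  -0.29]
[-27.2, -203.3, -8.1] roll -4.40
```

>>> move_arm(
  rows=[
    [[-7, -50, -4, -1, 1], [-14, -100, -8, -2, 1], [-20, -150, -8, -3, 1], [-25, -190, -8, -4, 1], [-27.2, -203.3, -8, -4.4, 1], [-27.2, -203.3, -8, -4.4, 1], [-27.2, -203.3, -8, -4.4, 1]],
  ],
)

```text
time_s: 17.52
eef_pos: [421.8, 225.5, 139.5]
ee_rot: [0.002, 0.962, 0.272, 0.005]
force: [0.6, -0.0, 0.3]
grip_width: 1.0
```

```bash
python3 go.py
python3 - <<'E'
from h import *
c=grab('wrist','w8'); im=c['color']
d=np.array([np.cos(np.radians(-58.3)),np.sin(np.radians(-58.3))]);C=np.array([421.5,226.5])
for k in(-57,0,57): print(np.round(proj(c,(*(C+k*d),9))))
t=grab('top','t8')['color']; cv2.imwrite('pics/p8.png',np.hstack([im[0:480,120:520],cv2.resize(t[220:310,310:385],(400,480),interpolation=cv2.INTER_CUBIC)]))
E
```

```text
t17.52 [421.8 225.5 139.5] yaw 31.6 F [ 0.6 -0.   0.3] w 1.00 j1,j6 [ 0.25 -0.3 ]
[315. 131.]
[315. 211.]
[315. 282.]
```

View pics/p8.png

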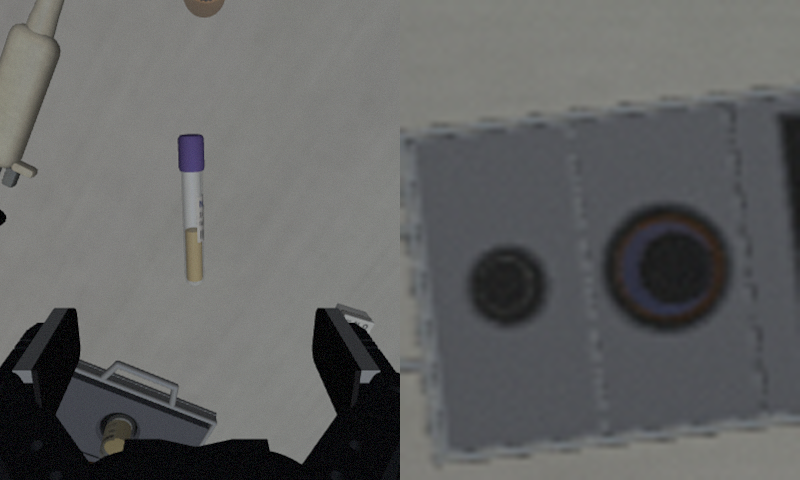

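Run:
```python
from h import *
c=load('w8'); a=ray(c,311.5,136,9)[:2]; b=ray(c,315,284,9)[:2]; d=b-a
m=(a+b)/2; ang=np.degrees(np.arctan2(d[1],d[0])); print(a,b,np.linalg.norm(d),m,ang)
import subprocess; print(subprocess.run(['python3','go.py',f'{m[0]},{m[1]},18,{ang+90}'],capture_output=True,text=True).stdout)
```

```text
[391.54774809 270.80685026] [452.11499338 176.8106503 ] 111.81984085252047 [421.83137074 223.80875028] -57.20395034671956
t17.62 [421.9 225.6 139.7] yaw 31.6 F [ 0.3 -0.3  1. ] w 1.00 j1,j6 [ 0.25 -0.3 ]
[-2.0, 0.7, 121.7] roll -0.20
```

>>> move_arm(
  rows=[
    [[-46, 0.7, 40, -0.2, -0.58], [-47, 0.7, 80, -0.2, -0.58], [-47, 0.7, 115, -0.2, -0.58], [-47, 0.7, 127, -0.2, -0.58], [-47, 0.7, 129, -0.2, -0.58], [-47, 0.7, 130, -0.2, -0.58], [-47, 0.7, 130, -0.2, -0.58]],
  ],
)

```text
time_s: 18.5
eef_pos: [384.2, 200.4, 10.1]
ee_rot: [0.002, 0.959, 0.282, 0.006]
force: [0.7, 0.6, 0.7]
grip_width: 0.21
```

>>> move_arm(
  rows=[
    [[0, 0, 1, 0, -0.58], [0, 0, 2, 0, -0.58], [0, 0, 2, 0, -0.58]],
  ],
)

```text
time_s: 18.88
eef_pos: [384.2, 200.4, 8.1]
ee_rot: [0.002, 0.959, 0.282, 0.006]
force: [0.5, -0.3, -1.1]
grip_width: 0.21
```

>>> move_arm(
  rows=[
    [[0, 0, 1, 0, -0.58], [0, 0, 2, 0, -0.58], [0, 0, 2, 0, -0.58]],
  ],
)

```text
time_s: 19.25
eef_pos: [384.1, 200.4, 6.0]
ee_rot: [0.002, 0.959, 0.282, 0.006]
force: [-0.1, -0.3, 0.3]
grip_width: 0.21
```

>>> move_arm(
  rows=[
    [[0, 0, 0.7, 0, -0.58], [0, 0, 1.2, 0, -0.58], [0, 0, 1.2, 0, -0.58]],
  ],
)

```text
time_s: 19.62
eef_pos: [384.1, 200.4, 4.8]
ee_rot: [0.002, 0.959, 0.282, 0.006]
force: [-0.0, 0.1, 0.1]
grip_width: 0.212
```

>>> move_arm(
  rows=[
    [[0, 0, 0.7, 0, -0.58], [0, 0, 1.2, 0, -0.58], [0, 0, 1.2, 0, -0.58]],
  ],
)

```text
time_s: 20.0
eef_pos: [384.1, 200.4, 3.6]
ee_rot: [0.002, 0.959, 0.282, 0.006]
force: [-0.4, -0.1, -0.6]
grip_width: 0.211
```

>>> move_arm(
  rows=[
    [[0, 0, 0.7, 0, -0.58], [0, 0, 1.2, 0, -0.58], [0, 0, 1.2, 0, -0.58]],
  ],
)

```text
time_s: 20.38
eef_pos: [384.2, 200.3, 2.3]
ee_rot: [0.002, 0.959, 0.282, 0.006]
force: [-0.4, 0.5, 0.2]
grip_width: 0.212
```

>>> move_arm(
  rows=[
    [[0, 0, 0.7, 0, -0.58], [0, 0, 1.2, 0, -0.58], [0, 0, 1.2, 0, -0.58]],
  ],
)

```text
time_s: 20.75
eef_pos: [384.1, 200.3, 1.1]
ee_rot: [0.002, 0.959, 0.282, 0.006]
force: [0.3, -0.8, -0.1]
grip_width: 0.209
```

>>> move_arm(
  rows=[
    [[0, 0, 0.7, 0, -0.58], [0, 0, 1.5, 0, -0.58], [0, 0, 1.5, 0, -0.58]],
  ],
)

```text
time_s: 21.12
eef_pos: [384.1, 200.3, -0.5]
ee_rot: [0.002, 0.959, 0.282, 0.006]
force: [-1.0, -0.6, 0.1]
grip_width: 0.208
```

```bash
python3 go.py
python3 - <<'E'
from h import *
c=grab('wrist','w9'); d=grab('side','s9')
u,v=map(int,proj(d,(384,200,20))); print(u,v)
cv2.imwrite('pics/p9.png',np.hstack([cv2.resize(c['color'][200:480,170:450],(400,400)),cv2.resize(d['color'][v-40:v+40,u-40:u+40],(400,400),interpolation=cv2.INTER_CUBIC)]))
E
```

```text
t21.12 [384.1 200.3  -0.5] yaw 32.8 F [-1.  -0.6  0.1] w 0.21 j1,j6 [ 0.21 -0.36]
405 321
```

View pics/p9.png

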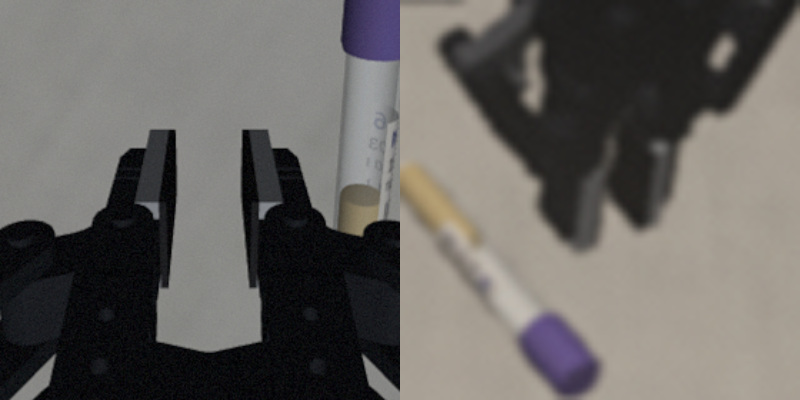

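Run:
```python
from h import *
c=load('w9'); f=cam(c); M=rot(np.array(c['attitude'])); 
for gap in (17,17.7,18.5):
  D=f*gap/46.9
  p=np.array(c['xyz'])+M@np.array([(316-c['cx'])/f*D,(291-c['cy'])/f*D,D]); print(gap,p.round(1),to_tool(p).round(1))
```

```text
17 [375.9 212.4  20.8] [ -0.1 -14.5 -21.3]
17.7 [377.5 210.1  15.3] [ -0.1 -11.7 -15.8]
18.5 [379.3 207.4   9. ] [-0.1 -8.5 -9.5]
```

Run:
```python
from h import *
d=load('s9');c=load('w9');s=sense();M=rot(s['ee_rot']);p=np.array(s['eef_pos'])
print('seen side (400,330) and (414,326)')
for z in (8,0,-8,-14):
  print(z,[np.round(proj(d,p+M@np.array([x,y,z])),1).tolist() for x in(-9,9) for y in(-11,11)],'wrist',[np.round(proj(c,p+M@np.array([x,-11,z]))).tolist() for x in (-9,9)])
```

```text
seen side (400,330) and (414,326)
8 [[411.8, 336.6], [404.6, 328.5], [402.9, 340.0], [395.7, 331.7]] wrist [[296.0, 267.0], [337.0, 267.0]]
0 [[412.3, 333.2], [405.0, 325.0], [403.3, 336.5], [396.1, 328.3]] wrist [[295.0, 275.0], [338.0, 275.0]]
-8 [[412.8, 329.7], [405.5, 321.6], [403.8, 333.0], [396.6, 324.8]] wrist [[294.0, 284.0], [339.0, 284.0]]
-14 [[413.2, 327.1], [405.8, 319.0], [404.1, 330.4], [396.9, 322.2]] wrist [[293.0, 290.0], [340.0, 290.0]]
```

>>> move_arm(
  rows=[
    [[0, 0, 3, 0, -0.58], [0, 0, 6, 0, -0.58], [0, 0, 7.5, 0, -0.58], [0, 0, 7.5, 0, -0.58]],
  ],
)

```text
time_s: 21.72
eef_pos: [384.1, 200.3, -8.1]
ee_rot: [0.002, 0.959, 0.282, 0.006]
force: [1.4, 0.5, 0.0]
grip_width: 0.211
```

>>> move_arm(
  rows=[
    [[0, 0, 1, 0, -0.58], [0, 0, 2, 0, -0.58], [0, 0, 2, 0, -0.58]],
  ],
)

```text
time_s: 22.1
eef_pos: [384.1, 200.3, -10.1]
ee_rot: [0.002, 0.959, 0.282, 0.005]
force: [-0.3, -0.3, -0.9]
grip_width: 0.211
```

>>> move_arm(
  rows=[
    [[0, 0, 1, 0, -0.58], [0, 0, 1.5, 0, -0.58], [0, 0, 1.5, 0, -0.58]],
  ],
)

```text
time_s: 22.48
eef_pos: [384.1, 200.3, -11.7]
ee_rot: [0.002, 0.959, 0.282, 0.005]
force: [0.9, -0.1, 0.3]
grip_width: 0.214
```

>>> move_arm(
  rows=[
    [[0, 0, 0.8, 0, -0.58], [0, 0, 1.3, 0, -0.58], [0, 0, 1.3, 0, -0.58]],
  ],
)

```text
time_s: 22.85
eef_pos: [384.2, 200.3, -12.1]
ee_rot: [0.002, 0.959, 0.282, 0.006]
force: [-5.0, -2.0, 16.8]
grip_width: 0.213
```

>>> move_arm(
  rows=[
    [[0, 0, 0.8, 0, -0.58], [0, 0, 1.3, 0, -0.58], [0, 0, 1.3, 0, -0.58]],
  ],
)

```text
time_s: 23.22
eef_pos: [384.3, 200.3, -12.1]
ee_rot: [0.002, 0.959, 0.282, 0.006]
force: [-6.5, -2.2, 24.4]
grip_width: 0.217
```

>>> move_arm(
  rows=[
    [[0, 0, 0.8, 0, -0.58], [0, 0, 1.3, 0, -0.58], [0, 0, 1.3, 0, -0.58]],
  ],
)

```text
time_s: 23.6
eef_pos: [384.3, 200.4, -12.1]
ee_rot: [0.002, 0.959, 0.283, 0.005]
force: [-7.2, -2.5, 26.7]
grip_width: 0.21
```

```bash
python3 go.py 421.8,223.8,25,32.8 421.8,223.8,-3.1,32.8
```

```text
t23.60 [384.3 200.4 -12.1] yaw 32.8 F [-7.2 -2.5 26.7] w 0.21 j1,j6 [ 0.21 -0.36]
[44.6, 0.9, -36.7] roll 0.01
[44.3, 0.7, -8.6] roll 0.01
```

>>> move_arm(
  rows=[
    [[0, 0, -20, 0, 0], [0, 0, -40, 0, 1], [22, 0.5, -40, 0, 1], [44.6, 0.9, -38, 0, 1], [44.6, 0.9, -37, 0, 1], [44.6, 0.9, -37, 0, 1]],
  ],
)

```text
time_s: 24.35
eef_pos: [420.9, 223.5, 24.9]
ee_rot: [0.002, 0.959, 0.283, 0.005]
force: [-0.4, 0.5, 0.4]
grip_width: 1.0
```

```bash
python3 go.py  421.8,223.8,-3.1,32.8
```

```text
t24.35 [420.9 223.5  24.9] yaw 32.8 F [-0.4  0.5  0.4] w 1.00 j1,j6 [ 0.24 -0.33]
[0.7, 0.0, 28.0] roll 0.01
```

>>> move_arm(
  rows=[
    [[0.7, 0, 12, 0, 1], [0.7, 0, 24, 0, 1], [0.7, 0, 28, 0, 1], [0.7, 0, 28, 0, 1], [0.7, 0, 28, 0, -1], [0.7, 0, 28, 0, -1], [0.7, 0, 28, 0, -1], [0.7, 0, 28, 0, -1], [0.7, 0, 28, 0, -1], [0.7, 0, 28, 0, -1], [0.7, 0, 28, 0, -1]],
  ],
  squeeze=25,
)

```text
time_s: 25.72
eef_pos: [421.9, 223.9, -2.9]
ee_rot: [0.002, 0.959, 0.283, 0.005]
force: [-0.8, 0.3, 5.4]
grip_width: 0.205
```

```bash
python3 go.py 421.8,223.8,130,32.8 480.4,-117.6,130,95.3 480.4,-117.6,40,95.3
```

```text
t25.73 [421.9 223.9  -2.9] yaw 32.8 F [-0.8  0.3  5.4] w 0.21 j1,j6 [ 0.24 -0.32]
[0.9, 0.9, -132.8] roll 0.01
[-135.0, 319.6, -131.7] roll -10.41
[-135.7, 318.9, -41.7] roll -10.41
```

>>> move_arm(
  rows=[
    [[0, 0, -20, 0, -1], [0, 0, -60, 0, -1], [0, 0, -110, 0, -1], [0, 0, -153, 0, -1], [-17, 40, -153, -1.5, -1], [-37, 87, -153, -3, -1], [-57, 134, -153, -4.5, -1], [-77, 181, -153, -6, -1], [-97, 228, -153, -7.5, -1], [-117, 275, -153, -9, -1], [-135, 319, -153, -10.4, -1], [-135, 319, -153, -10.4, -1]],
  ],
)

```text
time_s: 27.22
eef_pos: [479.8, -119.6, 150.7]
ee_rot: [0.004, 0.675, 0.738, 0.003]
force: [1.1, 0.2, -0.2]
grip_width: 0.2
```

```bash
python3 go.py 480.4,-117.6,35,95.3
```

```text
t27.23 [ 479.8 -119.6  150.7] yaw 95.1 F [ 1.1  0.2 -0.2] w 0.20 j1,j6 [-0.48 -2.15]
[2.2, -0.4, 115.7] roll -0.03
```

>>> move_arm(
  rows=[
    [[2.2, -0.4, 30, 0, -1], [2.2, -0.4, 70, 0, -1], [2.2, -0.4, 100, 0, -1], [2.2, -0.4, 113, 0, -1], [2.2, -0.4, 116, 0, -1], [2.2, -0.4, 116, 0, -1]],
  ],
)

```text
time_s: 27.98
eef_pos: [480.9, -117.6, 35.5]
ee_rot: [0.005, 0.675, 0.738, 0.003]
force: [-0.3, -0.7, -0.0]
grip_width: 0.207
```

```bash
python3 go.py
python3 - <<'E'
from h import *
c=grab('wrist','w10'); d=grab('side','s10'); print(sense()['force'])
n=np.array([-.093,.9957]);m=np.array([.9957,.093]);S=np.array([480.4,-117.6])
for k in(-64,64): print('slot end mouth',k,[np.round(proj(c,(*(S+k*m+j*n),15)),1).tolist() for j in(-15.5,15.5)])
s=sense()['eef_pos']
for k in(-57,57): print('tube end',k,np.round(proj(c,(*(s[:2]+k*m),s[2]+3+9)),1))
cv2.imwrite('pics/p10.png',np.hstack([c['color'][:,120:520],cv2.resize(d['color'][160:280,290:390],(400,480),interpolation=cv2.INTER_CUBIC)]))
E
```

```text
t27.98 [ 480.9 -117.6   35.5] yaw 95.1 F [-0.3 -0.7 -0. ] w 0.21 j1,j6 [-0.48 -2.14]
[1.05179646 0.12729099 0.42699541]
slot end mouth -64 [[276.5, 137.4], [350.5, 137.2]]
slot end mouth 64 [[285.1, 387.7], [344.6, 387.6]]
tube end -57 [312.3 169.5]
tube end 57 [314.  426.6]
```

View pics/p10.png

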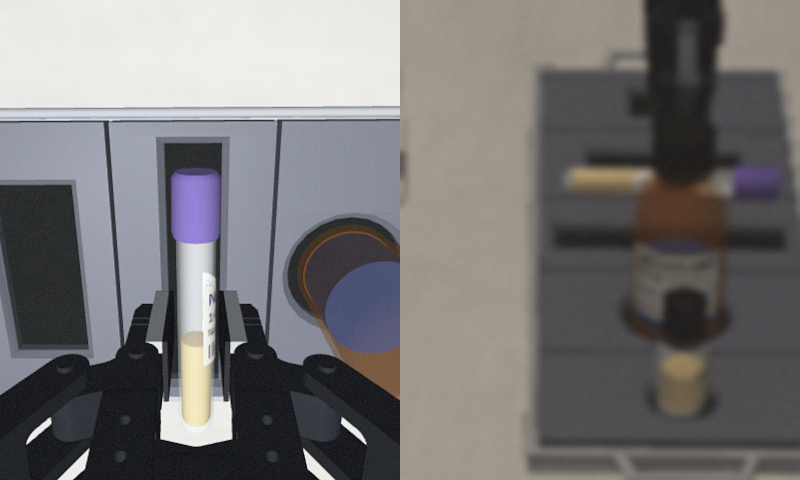

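>>> move_arm(
  rows=[
    [[-1.1, 0.4, 8, 0, -1], [-1.1, 0.4, 16, 0, -1], [-1.1, 0.4, 23, 0, -1], [-1.1, 0.4, 28, 0, -1], [-1.1, 0.4, 30, 0, -1], [-1.1, 0.4, 31, 0, -1], [-1.1, 0.4, 31, 0, -1]],
  ],
)

```text
time_s: 28.95
eef_pos: [481.9, -118.9, 4.7]
ee_rot: [0.005, 0.675, 0.738, 0.003]
force: [-0.3, -0.9, 0.3]
grip_width: 0.203
```

>>> move_arm(
  rows=[
    [[0, 0.5, 0.5, 0, -1], [0, 0.5, 0.9, 0, -1], [0, 0.5, 0.9, 0, -1]],
  ],
)

```text
time_s: 29.32
eef_pos: [482.6, -119.0, 4.2]
ee_rot: [0.005, 0.675, 0.738, 0.003]
force: [0.7, -0.2, 5.8]
grip_width: 0.2
```

>>> move_arm(
  rows=[
    [[0, 0, 0, 0, -0.5], [0, 0, 0, 0, -0.2], [0, 0, 0, 0, -0.1], [0, 0, -15, 0, -0.1], [0, 0, -50, 0, -0.1], [0, 0, -100, 0, -0.1], [0, 0, -140, 0, 0.5], [0, 0, -140, 0, 1]],
  ],
)

```text
time_s: 30.32
eef_pos: [482.1, -119.1, 147.8]
ee_rot: [0.009, 0.675, 0.738, 0.004]
force: [-0.1, 0.3, 0.5]
grip_width: 0.856
```

```bash
python3 go.py 657.1,-7.9,110,97.9 657.1,-7.9,110,-82.1
python3 - <<'E'
from h import *
c=grab('wrist','w11'); n=np.array([-.093,.9957]);m=np.array([.9957,.093]);S=np.array([480.4,-117.6])
for k in(-57,57): print('tube end',k,np.round(proj(c,(*(S+k*m),16)),1), np.round(proj(c,(*(S+k*m),25)),1))
cv2.imwrite('pics/p11.png',c['color'])
E
```

```text
t30.32 [ 482.1 -119.1  147.8] yaw 95.1 F [-0.1  0.3  0.5] w 0.86 j1,j6 [-0.48 -2.14]
[95.4, 183.6, 40.3] roll -0.46
[95.4, 183.6, 40.3] roll 29.54
tube end -57 [317.9 126.9] [317.9 128.2]
tube end 57 [318.2 278.4] [318.2 283.7]
```

>>> move_arm(
  rows=[
    [[25, 46, 10, -0.2, 1], [50, 92, 20, -0.4, 1], [75, 138, 30, -0.46, 1], [95, 180, 40, -0.46, 1], [95, 183, 40, -0.46, 1], [95, 183, 40, -0.46, 1], [95, 183, 40, -0.46, 1]],
  ],
)

```text
time_s: 31.25
eef_pos: [654.9, -8.6, 108.0]
ee_rot: [0.007, 0.657, 0.754, 0.003]
force: [-0.3, -1.2, -0.1]
grip_width: 1.004
```

```bash
python3 go.py
python3 - <<'E'
from h import *
c=grab('wrist','w12'); a=np.radians(7.95);m=np.array([np.cos(a),np.sin(a)]);n=np.array([-m[1],m[0]]);S=np.array([657.1,-7.9])
for k in(-39,39): print(k,[np.round(proj(c,(*(S+k*m+j*n),22)),1).tolist() for j in(-14,14)])
cv2.imwrite('pics/p12.png',np.hstack([cv2.resize(load('w11')['color'][60:360,200:440],(480,600)),cv2.resize(c['color'][80:380,236:396],(320,600))]))
E
```

```text
t31.25 [654.9  -8.6 108. ] yaw 97.8 F [-0.3 -1.2 -0.1] w 1.00 j1,j6 [-0.19 -1.9 ]
-39 [[292.0, 172.3], [339.3, 172.3]]
39 [[294.5, 290.2], [337.3, 290.2]]
```

View pics/p12.png

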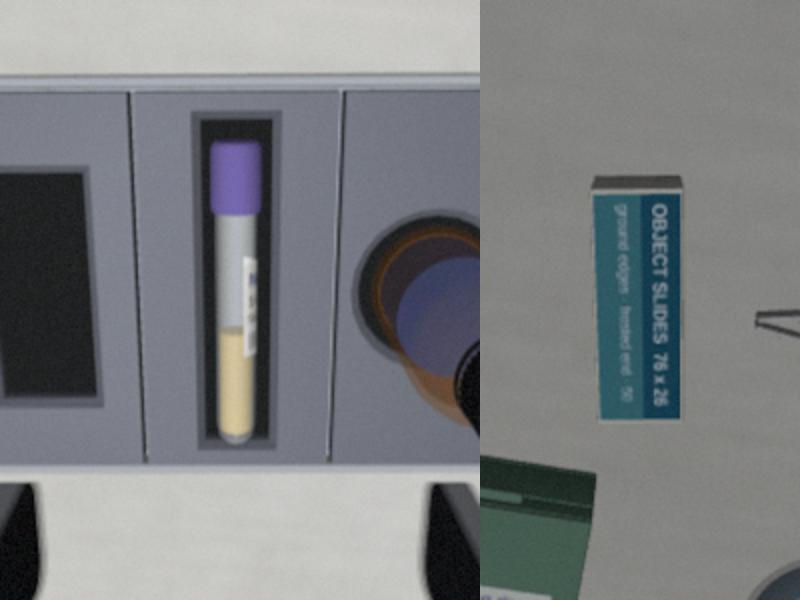

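Run:
```python
from h import *
import subprocess
c=load('w12'); p=[ray(c,*q,22)[:2] for q in[(292.5,176.5),(336.5,176.5),(336,289.5),(295.5,289.5)]]
d=(p[2]+p[3]-p[0]-p[1])/2; a=np.degrees(np.arctan2(d[1],d[0])); m=sum(p)/4
print(m,np.linalg.norm(d),np.linalg.norm(p[1]-p[0]),np.linalg.norm(p[3]-p[2]),a)
print(subprocess.run(['python3','go.py',f'{m[0]},{m[1]},-2,{a+90}'],capture_output=True,text=True).stdout)
```

```text
[658.13649502  -8.14821618] 74.95387557017266 26.17356002110622 26.532253688972542 8.399768184416237
t31.30 [655.   -8.6 108.3] yaw 97.8 F [ 0.3 -0.1 -0.4] w 1.00 j1,j6 [-0.19 -1.9 ]
[0.7, 1.6, 110.3] roll -0.10
```

>>> move_arm(
  rows=[
    [[0.7, 1.6, 40, -0.1, 1], [0.7, 1.6, 80, -0.1, 1], [0.7, 1.6, 105, -0.1, 1], [0.7, 1.6, 111.6, -0.1, 1], [0.7, 1.6, 111.6, -0.1, 1], [0.7, 1.6, 111.6, -0.1, -1], [0.7, 1.6, 111.6, -0.1, -1], [0.7, 1.6, 111.6, -0.1, -1], [0.7, 1.6, 111.6, -0.1, -1], [0.7, 1.6, 111.6, -0.1, -1], [0.7, 1.6, 111.6, -0.1, -1]],
  ],
  squeeze=40,
)

```text
time_s: 32.67
eef_pos: [658.6, -8.2, -2.7]
ee_rot: [0.007, 0.653, 0.757, 0.004]
force: [-1.0, -0.3, 4.5]
grip_width: 0.315
```

```bash
python3 go.py 657,-8,60 486.9,-189.4,60,95.3 486.9,-189.4,30,95.3
```

```text
t32.67 [658.6  -8.2  -2.7] yaw 98.4 F [-1.  -0.3  4.5] w 0.31 j1,j6 [-0.19 -1.91]
[0.0, -0.6, -62.7] roll 0.00
[-154.5, -195.3, -64.7] roll 0.52
[-154.4, -195.8, -34.7] roll 0.52
```

>>> move_arm(
  rows=[
    [[0, 0, -15, 0, -1], [0, 0, -45, 0, -1], [0, 0, -65, 0, -1], [-25, -32, -68, 0.1, -1], [-55, -70, -68, 0.2, -1], [-85, -108, -68, 0.3, -1], [-115, -146, -68, 0.4, -1], [-140, -180, -65, 0.5, -1], [-154.5, -195.5, -50, 0.52, -1], [-154.5, -195.8, -37, 0.52, -1], [-154.5, -195.8, -35, 0.52, -1], [-154.5, -195.8, -35, 0.52, -1]],
  ],
)

```text
time_s: 34.17
eef_pos: [487.4, -188.9, 30.4]
ee_rot: [0.007, 0.673, 0.739, 0.004]
force: [0.3, -0.2, -1.3]
grip_width: 0.317
```

```bash
python3 go.py
python3 - <<'E'
from h import *
c=grab('wrist','w13'); n=np.array([-.093,.9957]);m=np.array([.9957,.093]);S=np.array([486.9,-189.4])
f=lambda P:((np.array(proj(c,P))-[200,100])*2.5).round(1).tolist()
for k in(-46,46): print('mouth',k,[f((*(S+k*m+j*n),15)) for j in(-21,21)])
s=sense()['eef_pos']
for z in (2.7,24.7):print('packet near end',z,[f((*(s[:2]-39*m+j*n),s[2]+z)) for j in(-14,14)])
cv2.imwrite('pics/p13.png',cv2.resize(c['color'][100:340,200:440],(600,600)))
E
```

```text
t34.17 [ 487.4 -188.9   30.4] yaw 95.4 F [ 0.3 -0.2 -1.3] w 0.32 j1,j6 [-0.6  -2.27]
mouth -46 [[158.2, 204.0], [407.4, 204.5]]
mouth 46 [[177.5, 660.1], [389.3, 660.8]]
packet near end 2.7 [[192.7, 278.8], [374.4, 279.2]]
packet near end 24.7 [[177.2, 326.0], [386.7, 326.5]]
```

View pics/p13.png

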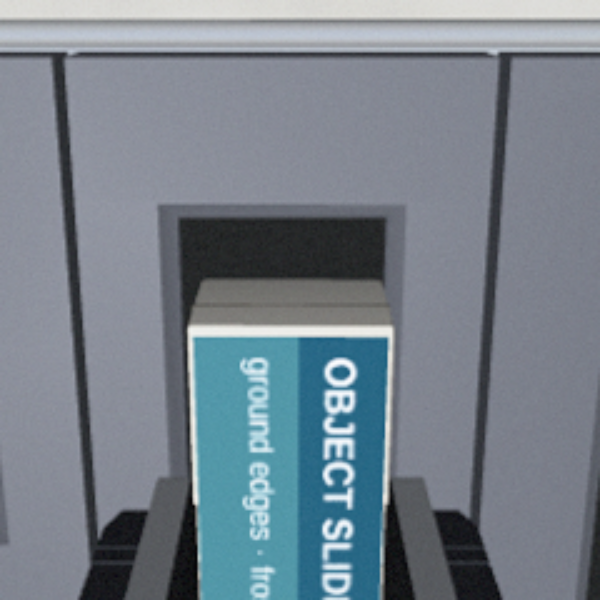

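>>> move_arm(
  rows=[
    [[-1.8, -0.9, 6, 0, -1], [-1.8, -0.9, 13, 0, -1], [-1.8, -0.9, 19, 0, -1], [-1.8, -0.9, 23, 0, -1], [-1.8, -0.9, 25, 0, -1], [-1.8, -0.9, 25.7, 0, -1], [-1.8, -0.9, 25.7, 0, -1]],
  ],
)

```text
time_s: 35.1
eef_pos: [487.3, -191.1, 5.0]
ee_rot: [0.008, 0.673, 0.739, 0.004]
force: [0.3, 0.2, -0.9]
grip_width: 0.317
```

>>> move_arm(
  rows=[
    [[0, 0, 0.5, 0, -1], [0, 0, 1.0, 0, -1], [0, 0, 1.0, 0, -1]],
  ],
)

```text
time_s: 35.48
eef_pos: [487.4, -191.1, 4.3]
ee_rot: [0.008, 0.673, 0.739, 0.004]
force: [-0.4, 0.5, 2.1]
grip_width: 0.312
```

>>> move_arm(
  rows=[
    [[0, 0, 0.5, 0, -1], [0, 0, 0.5, 0, -0.5], [0, 0, 0, 0, 0], [0, 0, 0, 0, 0.1], [0, 0, -15, 0, 0.1], [0, 0, -50, 0, 0.1], [0, 0, -100, 0, 0.5], [0, 0, -140, 0, 1], [0, 0, -140, 0, 1]],
  ],
)

```text
time_s: 36.6
eef_pos: [486.2, -191.2, 148.0]
ee_rot: [0.011, 0.673, 0.739, 0.004]
force: [0.6, -0.5, -0.7]
grip_width: 0.998
```

```bash
python3 go.py 577.2,209.2,90,103 577.2,209.2,145,103; python3 -c "
from h import *
grab('wrist','w14')"
```

```text
t36.60 [ 486.2 -191.2  148. ] yaw 95.4 F [ 0.6 -0.5 -0.7] w 1.00 j1,j6 [-0.6  -2.27]
[390.8, 126.8, 56.6] roll -1.27
[390.2, 128.0, 1.6] roll -1.27
```

>>> move_arm(
  rows=[
    [[50, 16, 0, -0.2, 1], [100, 32, 0, -0.4, 1], [150, 48, 0, -0.6, 1], [200, 65, 5, -0.8, 1], [250, 81, 15, -1, 1], [300, 97, 30, -1.2, 1], [350, 114, 45, -1.27, 1], [385, 126, 55, -1.27, 1], [391, 127, 57, -1.27, 1], [391, 127, 57, -1.27, 1], [391, 127, 57, -1.27, 1]],
  ],
)

```text
time_s: 38.02
eef_pos: [576.4, 208.9, 88.2]
ee_rot: [0.01, 0.623, 0.782, 0.003]
force: [-0.1, -0.2, 0.7]
grip_width: 0.996
```

```bash
python3 go.py
python3 - <<'E'
from h import *
c=grab('wrist','w15'); im=c['color']; u,v=map(int,proj(c,(577.2,209.2,18))); print(u,v)
a=np.radians(13);m=np.array([np.cos(a),np.sin(a)]);n=np.array([-m[1],m[0]])
print([np.round(proj(c,(*(np.array([577.2,209.2])+13*(i*m+j*n)),18)),1).tolist() for i,j in[(-1,-1),(-1,1),(1,1),(1,-1)]])
L=load('w14')['color']
cv2.imwrite('pics/p15.png',np.hstack([cv2.resize(im[v-60:v+60,u-60:u+60],(480,480),interpolation=cv2.INTER_CUBIC),cv2.resize(L[60:360,220:420],(320,480))]))
E
```

```text
t38.02 [576.4 208.9  88.2] yaw 102.9 F [-0.1 -0.2  0.7] w 1.00 j1,j6 [ 0.16 -1.63]
315 240
[[292.9, 219.3], [338.1, 219.4], [337.3, 260.9], [293.8, 260.8]]
```

View pics/p15.png

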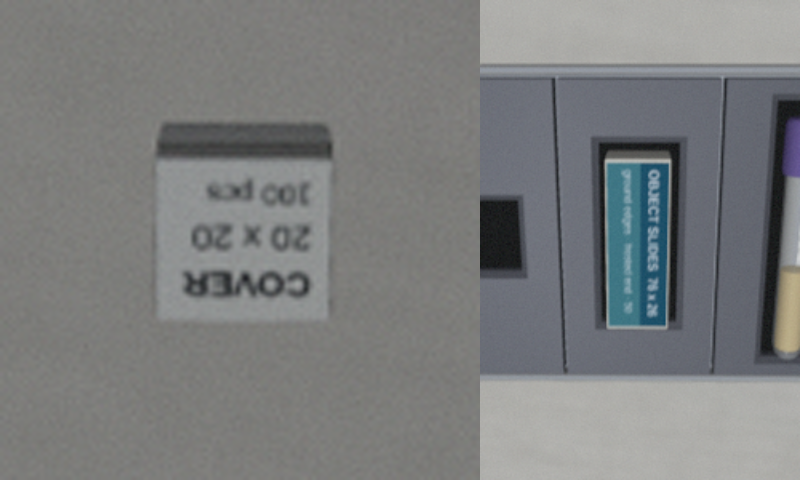

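```bash
python3 go.py 577.3,209.2,-3.8,103
```

```text
t38.08 [576.5 209.   88.4] yaw 102.9 F [ 0.6 -0.5 -0.4] w 1.00 j1,j6 [ 0.16 -1.63]
[1.0, -0.8, 92.1] roll -0.02
```

>>> move_arm(
  rows=[
    [[1, -0.8, 35, 0, 1], [1, -0.8, 70, 0, 1], [1, -0.8, 88, 0, 1], [1, -0.8, 92.1, 0, 1], [1, -0.8, 92.1, 0, 1], [1, -0.8, 92.1, 0, -1], [1, -0.8, 92.1, 0, -1], [1, -0.8, 92.1, 0, -1], [1, -0.8, 92.1, 0, -1], [1, -0.8, 92.1, 0, -1], [1, -0.8, 92.1, 0, -1]],
  ],
  squeeze=25,
)

```text
time_s: 39.45
eef_pos: [577.6, 209.3, -3.4]
ee_rot: [0.01, 0.623, 0.782, 0.004]
force: [-0.6, -0.0, 5.9]
grip_width: 0.293
```

```bash
python3 go.py 577,209,150,103 492.9,-262.5,150,95.3 492.9,-262.5,35,95.3
```

```text
t39.45 [577.6 209.3  -3.4] yaw 102.9 F [-0.6 -0.   5.9] w 0.29 j1,j6 [ 0.16 -1.63]
[-1.8, 2.2, -153.3] roll -0.02
[-442.6, -185.1, -152.1] roll 1.27
[-441.3, -187.2, -37.1] roll 1.27
```

>>> move_arm(
  rows=[
    [[0, 0, -20, 0, -1], [0, 0, -60, 0, -1], [0, 0, -110, 0, -1], [-10, -4, -150, 0, -1], [-55, -23, -153, 0.2, -1], [-105, -44, -153, 0.4, -1], [-155, -65, -153, 0.6, -1], [-205, -86, -153, 0.8, -1], [-255, -107, -153, 1, -1], [-305, -128, -153, 1.27, -1], [-355, -149, -153, 1.27, -1], [-405, -170, -153, 1.27, -1]],
  ],
)

```text
time_s: 40.95
eef_pos: [498.6, -224.2, 151.9]
ee_rot: [0.01, 0.674, 0.739, 0.005]
force: [1.3, 0.8, -0.4]
grip_width: 0.296
```

```bash
python3 go.py 494,-262.5,35,95.3
```

```text
t40.95 [ 498.6 -224.2  151.9] yaw 95.3 F [ 1.3  0.8 -0.4] w 0.30 j1,j6 [-0.64 -2.31]
[-36.7, -10.5, 117.1] roll -0.00
```

>>> move_arm(
  rows=[
    [[-20, -5, 10, 0, -1], [-36.7, -10.5, 30, 0, -1], [-36.7, -10.5, 70, 0, -1], [-36.7, -10.5, 105, 0, -1], [-36.7, -10.5, 117, 0, -1], [-36.7, -10.5, 117, 0, -1], [-36.7, -10.5, 117, 0, -1]],
  ],
)

```text
time_s: 41.82
eef_pos: [494.7, -262.9, 36.6]
ee_rot: [0.011, 0.674, 0.739, 0.005]
force: [-0.4, -0.4, -0.3]
grip_width: 0.294
```

```bash
python3 go.py 494,-262.5,3.8,95.3
python3 - <<'E'
from h import *
c=grab('wrist','w16'); g=cv2.cvtColor(c['color'],cv2.COLOR_BGR2GRAY)
n=np.array([-.093,.9957]);m=np.array([.9957,.093]);S=np.array([493.9,-261.])
for k in(-20,20): print('mouth',k,[np.round(proj(c,(*(S+k*m+j*n),15)),1).tolist() for j in(-20,20)])
for k in(-17,17): print('floor',k,[np.round(proj(c,(*(S+k*m+j*n),7)),1).tolist() for j in(-17,17)])
s=sense()['eef_pos']
for z in(3.4,21.4):print('box',z,[np.round(proj(c,(*(s[:2]+k*m+j*n),s[2]+z)),1).tolist() for k in (-13,13) for j in(-13,13)])
for r in (196,202,206,214,222,235): print(r,g[r,270:362:2])
print('col',[(r,int(g[r,312])) for r in range(180,300,3)])
E
```

```text
t41.83 [ 494.7 -262.9   36.6] yaw 95.3 F [-0.4 -0.4 -0.3] w 0.29 j1,j6 [-0.7  -2.37]
[0.8, -1.4, 32.7] roll -0.00
mouth -20 [[274.8, 234.4], [362.5, 234.7]]
mouth 20 [[277.6, 311.1], [359.4, 311.5]]
floor -17 [[283.0, 234.5], [354.4, 234.7]]
floor 17 [[284.9, 297.7], [352.2, 298.0]]
box 3.4 [[281.5, 273.3], [345.8, 273.6], [283.3, 328.6], [344.3, 328.9]]
box 21.4 [[277.2, 294.9], [348.7, 295.2], [279.3, 354.9], [346.9, 355.3]]
196 [120 121 121 117 115 113 115 121 118 120 115 117 118 114 116 115 115 116
 114 115 114 114 118 115 116 114 115 114 116 116 114 116 111 116 113 113
 113 111 114 114 109 111 114 109 110 117]
202 [118 117 118 117 116 117 115 117 117 113 117 115 120 117 121 118 116 119
 114 120 113 113 115 114 115 116 114 115 113 114 112 113 112 111 114 116
 112 113 112 113 112 113 108 110 110 111]
206 [118 120 115 115 116 116 115 119 116 118 116 118 118 119 115 116 119 115
 110 114 115 117 116 116 113 119 117 112 114 114 115 116 115 109 112 113
 112 111 112 113 114 113 111 109 113 110]
214 [117 123 117 116 118 119 117 120 119 122 119 119 117 116 116 117 116 118
 115 117 117 118
[... 249 characters left out ...]
 113 111 112 114 115 112 116 112 109 110]
235 [120 124 100  75  79  81  88  82  78  80  80  82  79  83  81  77  83  84
  82  84  83  82  82  81  79  84  82  81  80  82  79  80  80  81  83  85
  80  81  81  78  82  81  85  82  77  81]
col [(180, 114), (183, 111), (186, 115), (189, 114), (192, 113), (195, 113), (198, 120), (201, 114), (204, 115), (207, 119), (210, 114), (213, 117), (216, 119), (219, 115), (222, 117), (225, 113), (228, 113), (231, 117), (234, 95), (237, 69), (240, 29), (243, 33), (246, 31), (249, 33), (252, 29), (255, 32), (258, 30), (261, 33), (264, 27), (267, 26), (270, 29), (273, 67), (276, 77), (279, 80), (282, 84), (285, 88), (288, 106), (291, 106), (294, 176), (297, 212)]
```

Run:
```python
from h import *
g=cv2.cvtColor(load('w16')['color'],cv2.COLOR_BGR2GRAY)
print(g[234:238,354:372].mean(0).round()); print(g[234:238,268:282].mean(0).round())
print(270,g[258:262,272:290].mean(0).round(),g[258:262,346:366].mean(0).round())
print(280,g[280:284,272:296].mean(0).round(),g[280:284,336:358].mean(0).round())
```

```text
[ 83.  84.  86.  86.  84.  87.  84.  86. 106. 112. 114. 113. 112. 114.
 113. 112. 110. 110.]
[121. 120. 121. 121. 122. 124. 103.  82.  78.  78.  79.  82.  80.  83.]
270 [120. 120. 122.  97.  78.  78.  76.  77.  77.  78.  61.  36.  29.  26.
  32.  30.  34.  29.] [ 28.  28.  30.  31.  28.  28.  28.  37.  76.  88.  87.  85.  83.  86.
  83. 105. 111. 112. 112. 111.]
280 [117. 115. 118. 118.  91.  76.  78.  75.  76.  76.  82.  86.  85.  82.
  83.  82.  84.  81.  83.  84.  84.  82.  84.  84.] [82. 83. 82. 84. 81. 84. 85. 84. 84. 81. 84. 83. 83. 68. 40. 25. 33. 68.
 84. 86. 86. 85.]
```

```bash
python3 go.py 494.4,-261.9,4,95.3
```

```text
t41.88 [ 494.7 -262.9   36.5] yaw 95.3 F [1.1 1.3 0.1] w 0.30 j1,j6 [-0.7  -2.37]
[1.3, -0.9, 32.5] roll -0.00
```

>>> move_arm(
  rows=[
    [[1.3, -0.9, 8, 0, -1], [1.3, -0.9, 16, 0, -1], [1.3, -0.9, 24, 0, -1], [1.3, -0.9, 29, 0, -1], [1.3, -0.9, 31.5, 0, -1], [1.3, -0.9, 32.3, 0, -1], [1.3, -0.9, 32.3, 0, -1]],
  ],
)

```text
time_s: 42.75
eef_pos: [494.5, -262.0, 4.3]
ee_rot: [0.011, 0.674, 0.739, 0.005]
force: [0.1, 1.0, 0.2]
grip_width: 0.293
```

>>> move_arm(
  rows=[
    [[0, 0, 0.6, 0, -1], [0, 0, 1.1, 0, -1], [0, 0, 1.1, 0, -1]],
  ],
)

```text
time_s: 43.12
eef_pos: [494.6, -262.1, 3.6]
ee_rot: [0.012, 0.674, 0.739, 0.005]
force: [-0.5, 1.7, 4.5]
grip_width: 0.294
```

>>> move_arm(
  rows=[
    [[0, 0, 0.3, 0, -0.5], [0, 0, 0, 0, 0], [0, 0, 0, 0, 0.1], [0, 0, -15, 0, 0.1], [0, 0, -50, 0, 0.1], [0, 0, -100, 0, 0.5], [0, 0, -140, 0, 1], [0, 0, -140, 0, 1], [0, 0, -140, 0, 1]],
  ],
)

```text
time_s: 44.25
eef_pos: [491.0, -260.6, 143.3]
ee_rot: [0.011, 0.674, 0.739, 0.005]
force: [-0.8, -0.3, 0.0]
grip_width: 0.999
```

```bash
python3 go.py
python3 - <<'E'
from h import *
c=grab('wrist','w17'); im=c['color']
n=np.array([-.093,.9957]);m=np.array([.9957,.093]);S=np.array([493.9,-261.])
q=[proj(c,(*(S+13*(i*m+j*n)),25)) for i,j in[(-1,-1),(-1,1),(1,1),(1,-1)]]; print('box top if seated',np.round(q,1).tolist())
h=[proj(c,(*(S+20*(i*m+j*n)),15)) for i,j in[(-1,-1),(-1,1),(1,1),(1,-1)]]; print('mouth',np.round(h,1).tolist())
u0,v0=map(int,np.min(h,0)-8);u1,v1=map(int,np.max(h,0)+8)
g=im[v0:v1,u0:u1].max(2); mk=(g>140).astype(np.uint8); n_,l,s,ce=cv2.connectedComponentsWithStats(mk)
for i in range(1,n_):
    if s[i,4]>50: print('bright',s[i][:2]+[u0,v0],s[i][2:],ce[i]+[u0,v0],cv2.minAreaRect(np.argwhere(l==i)[:,::-1].astype(np.float32)))
t=grab('top','t17')
E
```

```text
t44.25 [ 491.  -260.6  143.3] yaw 95.3 F [-0.8 -0.3  0. ] w 1.00 j1,j6 [-0.7  -2.37]
box top if seated [[296.3, 200.1], [334.1, 200.2], [333.6, 235.6], [296.9, 235.5]]
mouth [[287.0, 186.7], [343.7, 186.8], [342.5, 239.8], [288.3, 239.7]]
bright [297 200] [  37   35 1045] [314.94641148 216.80287081] ((36.0, 39.0), (34.0, 36.0), 90.0)
```

Run:
```python
from h import *
a=load('t8')['color'];b=load('t17')['color'];c=load('t17')
d=cv2.absdiff(a,b).max(2)
for nm,x,y,r,z in(('oil',467.0,26,14,7),('stain',474,-45.5,30,7)):
    u,v=map(int,proj(c,(x,y,60))); print(nm,'diff mean/max',d[v-16:v+16,u-16:u+16].mean().round(2),d[v-16:v+16,u-16:u+16].max())
s=grab('side','s17'); g=cv2.cvtColor(s['color'],cv2.COLOR_BGR2GRAY)
for nm,x,y,h in(('oil',467.0,26,73),('stain',474,-46,123)):
    u,v=proj(s,(x,y,h)); print(nm,'cap top expected',round(u),round(v)); u,v=int(u),int(v); print(g[v-12:v+14:2,u], g[v+8,u-14:u+15:2])
```

```text
oil diff mean/max 1.65 6
stain diff mean/max 1.86 9
oil cap top expected 362 234
[55 67 94 84 93 75 36 36 34 34 32 31 38] [50 44 47 46 39 32 32 32 32 34 44 43 48 72 75]
stain cap top expected 361 191
[112 128 117  80  64  39  38  37  37  34  36  34  37] [116 118 119 101  43  33  34  36  35  33  32  72 109 106  79]
```

```bash
python3 -c "
from h import *
print(ctrl.finish_job(), sense()['time_s'])"
```

```text
the job is handed in; nothing more can be done
the job is handed in; nothing more can be done
```

I put all five items in their matching pockets, in the order you listed: stain bottle, oil bottle, sample tube, slide packet, coverslip box. I handed the job in at about 44 s, with the gripper open and clear above the tray.

- **Seating:** Each item was lowered until the wrist felt the pocket floor (2–8 N), at the height expected for a 7 mm floor, and only then released.
- **Last checks on the tube, packet and box:** Close-up pictures showed the tube and packet lying in their pockets. The box's top face matched the seated position to about a pixel. I measured the box from the picture by script, because I had used all 16 picture views.
- **Last checks on the bottles:** The top view showed no change around either bottle since it was placed. In the side view both caps were about where upright, seated bottles would put them, also measured by script.

Some things disagreed with the description or drifted:

- **Fingertip position:** The description puts the fingertips 8 mm ahead of the TCP. A touch on the bench, with the jaws about 18 mm apart, put them 12 mm behind it. I set the later grasps by that, so the two bottles were held higher on the body than planned.
- **Bench touch force:** That touch was made in small steps and pressed the fingertips on the bench with up to about 27 N.
- **Camera offsets:** The top camera and the wrist camera differed by about 2 mm.
- **Tool tilt:** The tool drifted to about 1.3° of tilt by the end, with no visible effect on the placings.

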